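Check the stop of a donor couch's release lever

TASK

The back section of a donor couch lies on the table, and the stop of its long hand lever has just been reset: check that the lever stops short of the push bar. Using only the outside of the fingers, without gripping anything, press the long lever in towards the bar until it comes up firmly against its stop, hold it there for a good second without forcing it, then ease it all the way back out (do not let it snap back) and move clear. Leave the short lever and everything lying about as they are.

Things in the scene. Friction and masses are not known exactly. Their poses are not given: they have to be found in the camera images.
- couch_back: Couch back section, fixed, lying on its blue upholstery, U-shaped tubular push bar towards the robot. Origin: on the table under the middle of the bar; y along the bar (to the robot's left), x from the bar to the upholstery (begins at x = 210 mm; frame on it under 92 mm high, two lugs at x = 545 mm 110 mm), z up. Side tubes at y = +-235 mm, rising to the bar.
- bar_mid (a point): Middle of the push bar, on its axis, 102 mm above the table. Tube 25 mm in diameter, black rubber grip 32 mm in diameter over the middle 240 mm. Axes as those of the couch back. Between the bar and the upholstery the table is free but for the levers and the oil bottle and the tape.
- long_lever (a joint): Hinge of the long lever, rad: 0 at rest (out), growing as the blade is pressed towards the bar, 0.28 at its stop, where the blade is still about 17 mm clear of the rubber grip. A spring drives it back to 0: pressed at long_press it takes about 3 N to start and 8 N to reach the stop, beyond which the force rises steeply.
- long_press (a point): Where to press: on the outer face (away from the bar) of the long lever's blade, halfway up it, 119 mm from the pivot along the blade and 6 mm in front of the pivot axis. x points straight out of that face (press against it), y along the blade to the pivot, z up; it turns with the lever. Plain aluminium blade 20 mm high, 13 mm thick, 155 mm long from pivot to the end of a 20 mm ball.
- long_pivot (a point): Vertical pivot axis of the long lever, at the blade's middle height, 48 mm from the bar's axis on the upholstery's side, in a dark steel clamp on the left half of the bar (y > 0; its place varies). The blade points from here to the middle of the bar. The clamp reaches 22 mm above and below this point. Axes as those of the couch back.
- short_lever (a joint): Hinge of the short lever (same make, 95 mm long, mirrored, in the right half of the bar), rad: 0 at rest. To be left alone.
- short_press (a point): Point on the outer face of the short lever's blade, 73 mm from its pivot; for telling where that lever is.
- oil: White oil bottle, 34 mm across and 85 mm high, standing on the table between the bar and the upholstery. Origin at the centre of its underside. Bystander.
- spanner: Steel spanner 170 mm long lying on the table in front of the bar. Bystander.
- rule: Steel rule 155 x 25 x 4 mm lying on the table in front of the bar. Bystander.
- tape: Roll of grey tape, 90 mm across, 24 mm high, lying on the table between the bar and the upholstery, near the left side tube. Bystander.
- grease: Squat jar, 56 mm across, 50 mm high, on the table to the left. Bystander.
- castor_wheel: Castor wheel, 75 mm across, lying flat on the table to the right. Bystander.

How it is judged (in metres and radians):
On the way, in this order (a step that is already met when the one before it is completed fails the run):
1. the long lever is pressed by the fingers right up against its stop and held there for 0.8 s (value of joint long_lever above 0.26 rad and contact force between the fingers and long_lever above 5 N), for 0.8 s.
2. the long lever is back out at rest (value of joint long_lever below 0.02 rad), for 0.2 s.
At the end, for the whole second after the job is handed in: Both levers are out at rest (within 0.02 rad), and each bystander is within 20 mm of where it was, the oil bottle upright (value of joint each of long_lever, short_lever below 0.02 rad and distance of each of oil, spanner, rule, tape, grease, castor_wheel from where it was at the start of the episode below 0.02 m and angle between oil's own z axis and vertical below 0.2 rad); the robot touches nothing.
It fails at once if the long lever is forced: more than 45 N on it (contact force between anything else and long_lever above 45 N).
It fails at once if the long lever snaps back (faster than 4 rad/s) (velocity of joint long_lever below -4 rad/s).
It fails at once if something is gripped or pulled: the fingers bear on the bar side of the long lever (over 3 N) or on the push bar or frame (over 5 N) (contact force between the fingers and long_lever_c1 above 3 N or contact force between the fingers and couch_back above 5 N).
It fails at once if the short lever is moved more than 0.08 rad (value of joint short_lever above 0.08 rad).
It fails at once if a bystander is lifted or shoved (more than 30 mm from its place) (distance of any of oil, spanner, rule, tape, grease, castor_wheel from where it was at the start of the episode above 0.03 m).
It also fails if it takes over 40 s, if anything falls off the work surface, if the arm or the gripper's body presses on something with over 40 N, if the wrist force passes 120 N, or if a joint passes its speed limit or range.

ROBOT

A 6-joint arm with a two-finger parallel gripper is mounted at the origin on the work surface. World frame = base frame: x ahead of the robot, y to its left, z up, the work surface at z = 0. Lengths are in m, angles in degrees, forces in N, time in s.
With the tool pointing down it reaches from about 0.35 to 0.875 m from the base axis. Payload 15.5 kg.
Tool frame: the origin (TCP) lies between the finger pads; the fingertips stand 8 mm ahead of it and the grasp point (between the pads) lies 11 mm behind it; z points along the fingers, y is the line along which they close (so a half turn about z gives the same grasp; the last joint's range is limited). The gripper opens to 85 mm and grips with 20 to 120 N. Pads are 22 mm wide; open, the fingers measure 114 mm over their backs; the gripper's body (76 mm by 85 mm) begins 54 mm behind the grasp point. The pads swing forward as they close: fully open they stand 13 mm farther back than shut.
Start: joints at [63.455, 28.281, 77.091, -0, 74.628, -5.472], TCP at [0.225, 0.583, 0.239] pointing down, gripper open.
Joint ranges: [-166.48, 166.48], [-47.26, 123.95], [12.59, 153.08], [-70.14, 250.14], [6.76, 159.57], [-176.63, 176.63]. Speed limits (degrees/s): [108.29, 108.29, 147.25, 172.46, 172.46, 172.46].

INTERFACE

Orientations are given as [roll, pitch, yaw] about the fixed x, y, z axes, in that order (R = Rz(yaw) Ry(pitch) Rx(roll)).
In Python, from station import monitor, get_image, order gives the robot as it stands.
- The arm moves only by the shell command python3 -m inch 'ROWS'. ROWS is JSON, a list of rows, each a list of 7 numbers: the shift along the tool's x, y, z as a fraction of full scale, then the turn, a rotation vector about the tool's x, y, z as a fraction of full scale, then the opening, from -1 (shut) to 1 (fully open), so that 0 is half open. In form: [[dx, dy, dz, ax, ay, az, fingers], ...]. A call has 1 to 8 rows; each row shifts and turns the commanded pose from where the row before left it, along the tool's axes as they then stand; what a row does not reach is not made up. Full scale, the value 1, is 10 cm for a shift and 0.5 rad for a turn. A row lasts 1/10 s, in which the tool goes at most 50 mm and 8.59 degrees, less where a joint would pass 70% of its speed; a pose out of reach is approached as far as the arm can. A call with a number of a shift or a turn outside -1 to 1 is refused whole. A call with a gripper value outside its range is refused whole. The fingers move at their own pace and stop on an object; the grip force is fixed at half the most. Time passes only in rows, so rows that do not move let the fingers close. It gives the time, the measured TCP pose, the force, the opening and the grip force at its end, in the units of the state.
- monitor.get_obs(): the state, without advancing time (a new reading comes with each control period).
- get_image(name): name is "scene" or "top" or "wrist"; returns a dict with "color" (420x560x3 uint8, blue, green, red), "intrinsics" (3x3 intrinsics, pixels), "rvec" (rotation vector, rad) and "tvec" (3), from world to camera coordinates, as OpenCV has them. Camera axes: x right, y down, z forward; pixel columns grow to the right and rows downward; lengths in m; the calibration is good to about 2 mm. A picture is of the moment at which its call begins. There is no depth.
- order.hand_in(): hands the job in; it is judged then, once.
The state is a dict: "time_s": time; "qpos": joint angles; "dq": joint speeds; "effort": joint torques, N m; "eef_pos": TCP position; "tcp_rot": TCP orientation; "ft_force": force on the tool from outside, world axes, zero at the start; "moment": the same for the moment, N m; "finger_gap": finger opening in m; "finger_force": force on a finger pad.
Only numpy, scipy, OpenCV 4.12 (cv2) and the standard library are available. Lean on these libraries where they do the work, as an engineer would, in place of code of your own. Each camera call takes 0.05 s, during which the arm holds its last target. There are 200 camera calls.

## Working session

There is one attempt and no reset: what is moved stays moved. The work goes in short steps, Python scripts to look and compute and a shell command to move; the robot and the scene stay as the last step left them, time stands still between calls to the robot, and variables do not carry over. Pictures are saved under pics/ and viewed, at most 10 in all, crops included, and the job is handed in when it is done.

```bash
mkdir -p pics; ls
python3 - <<'E'
from station import monitor,get_image
import cv2,pickle
print(monitor.get_obs())
for n in("scene","top"):
    d=get_image(n);cv2.imwrite(f"pics/{n}0.png",d["color"]);pickle.dump(d,open(f"{n}0.pkl","wb"))
    print(n,d["intrinsics"],d["rvec"],d["tvec"])
E
```

```text
pics
{'time_s': 0.0, 'qpos': array([ 6.34564071e+01,  2.83154571e+01,  7.71263517e+01, -6.67722069e-04,
        7.46297466e+01, -5.47304513e+00]), 'dq': array([-0.06151311,  0.13429327, -0.11724887, -0.12425892, -0.05455617,
       -0.0243404 ]), 'effort': array([-3.89425273e-03, -8.82152653e+01, -3.83862948e+01, -3.60750782e-04,
        1.00221814e-02, -6.13999305e-05]), 'eef_pos': array([0.22455479, 0.58289172, 0.23869865]), 'tcp_rot': array([-1.79928709e+02, -6.18409024e-03,  1.58929626e+02]), 'ft_force': array([0.43858452, 0.38731333, 0.05277371]), 'moment': array([ 0.04378338, -0.01360662,  0.03306125]), 'finger_force': 0.0, 'finger_gap': 0.08540398544293185}
scene [[381.68857613   0.         280.09459552]
 [  0.         381.68857613 208.09308586]
 [  0.           0.           1.        ]] [ 1.78418676  1.66405532 -0.74623115] [-0.00310567 -0.30339074  1.4941613 ]
top [[401.98161313   0.         281.68784061]
 [  0.         401.98161313 209.48131343]
 [  0.           0.           1.        ]] [ 2.12958994 -2.12937296  0.19401577] [-0.03526601  0.51176723  0.98353825]
```

View pics/top0.png

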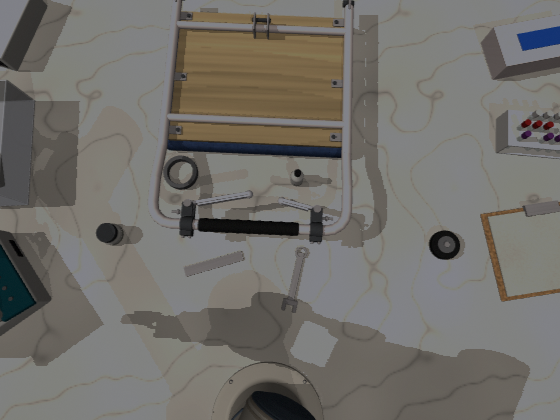

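View pics/scene0.png

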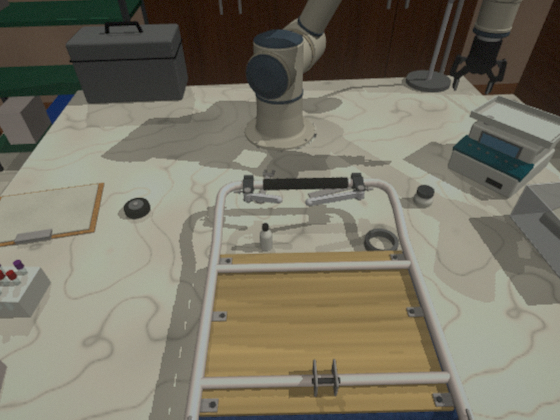

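The top view shows the grip from (198,226) to (299,229), the long lever from its clamp at (187,215) to the ball at (250,194), the bottle at (297,177) and the tape at (181,172). In the scene view the long lever runs from (360,187) to (309,203). I'll zoom in on both.

Run:
```python
import cv2
import numpy as np
a=cv2.imread("pics/top0.png")[150:250,160:340];b=cv2.imread("pics/scene0.png")[165:265,230:410]
f=lambda i:cv2.convertScaleAbs(cv2.resize(i,(720,400),interpolation=cv2.INTER_CUBIC),alpha=1.5)
cv2.imwrite("pics/topc.png",f(a))
cv2.imwrite("pics/scenec.png",cv2.resize(b,(720,400),interpolation=cv2.INTER_CUBIC))
```

```text
(no output)
```

View pics/topc.png

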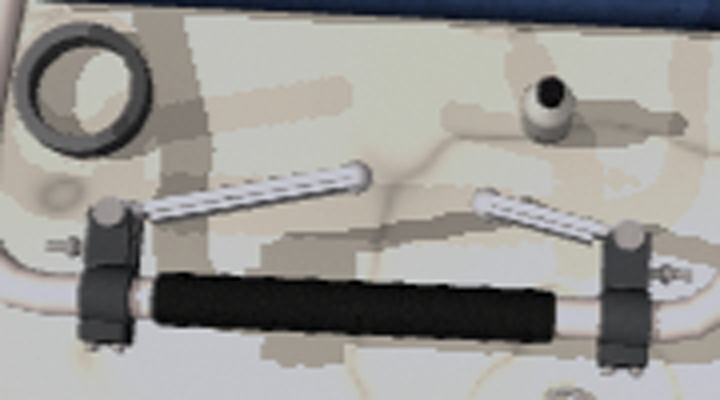

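View pics/scenec.png

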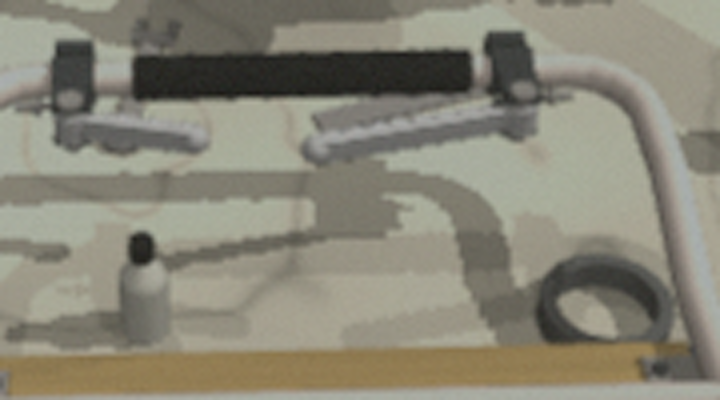

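The top crop gives the ball at (249.2,194) and the pivot cap at (187.2,203). The grip axis there runs from (198.2,225) to (298.8,229), and the short lever's ball is at (281,200). In the scene crop the ball is at (309,202.5) and the cap at (359.8,187.5). Next I'll triangulate these.

```bash
cat > h.py <<'E'
import cv2,pickle,numpy as np
def load(n): return pickle.load(open(n+".pkl","rb"))
def P(d): return np.hstack([cv2.Rodrigues(d["rvec"])[0],np.reshape(d["tvec"],(3,1))])
def tri(a,pa,b,pb):
    u=[np.linalg.solve(d["intrinsics"],[*p,1])[:2].reshape(2,1) for d,p in((a,pa),(b,pb))]
    X=cv2.triangulatePoints(P(a),P(b),*u).ravel(); return X[:3]/X[3]
def plane(d,p,z):
    M=P(d);R=M[:,:3];c=-R.T@M[:,3];r=R.T@np.linalg.solve(d["intrinsics"],[*p,1]);return c+r*(z-c[2])/r[2]
def proj(d,X): return cv2.projectPoints(np.float64([X]),d["rvec"],d["tvec"],d["intrinsics"],None)[0].ravel()
E
python3 - <<'E'
from h import *
np.set_printoptions(precision=4,suppress=True)
t,s=load("top0"),load("scene0")
for n,a,b in(("ball",(249.25,194),(309,202.5)),("cap",(187.25,203),(359.75,187.5)),("shortball",(281.2,200.5),(279.5,199.2))):
    print(n,tri(t,a,s,b))
for z in(.09,.102,.12): print(z,"ball",plane(t,(249.25,194),z),plane(s,(309,202.5),z))
g=[plane(t,p,.102) for p in((198.25,225),(298.75,229))]
print(g,np.linalg.norm(g[0]-g[1]))
print([plane(s,p,.102) for p in((348,183.25),(263.75,183.75))])
print("oil cap",plane(t,(297.5,173),.085), "base",plane(s,(266,249),0))
print("tape",plane(t,(181,172),.024))
E
```

```text
ball [0.5408 0.0459 0.0986]
cap [0.514  0.1894 0.1199]
shortball [ 0.524  -0.0325  0.1012]
0.09 ball [0.5426 0.0449 0.09  ] [0.5312 0.049  0.09  ]
0.102 ball [0.5399 0.044  0.102 ] [0.5446 0.0469 0.102 ]
0.12 ball [0.5359 0.0425 0.12  ] [0.5647 0.0437 0.12  ]
[array([0.4637, 0.1653, 0.102 ]), array([ 0.4541, -0.0759,  0.102 ])] 0.24139899366821538
[array([0.4713, 0.1672, 0.102 ]), array([ 0.4547, -0.0718,  0.102 ])]
oil cap [ 0.5975 -0.0747  0.085 ] base [ 0.6114 -0.0749  0.    ]
tape [0.6169 0.2324 0.024 ]
```

The blade sits at z≈0.099 and the pivot at about (0.514, 0.189). The press point is about (0.542, 0.074), and it travels roughly 33 mm to about (0.509, 0.070). First I'll close the fingers, set yaw to 176° and travel high above everything.

```bash
python3 -m inch '[[0,0,0,0,0,-0.3,-1],[0,0,0,0,0,-0.3,-1],[-0.25,-0.3,0,0,0,0,-1],[-0.25,-0.3,0,0,0,0,-1],[-0.25,-0.3,0,0,0,0,-1],[-0.25,-0.3,0,0,0,0,-1],[-0.25,-0.3,0,0,0,0,-1],[-0.25,-0.3,0,0,0,0,-1]]' && python3 -m inch '[[-0.25,-0.3,0,0,0,0,-1],[-0.25,-0.3,0,0,0,0,-1],[-0.25,-0.3,0,0,0,0,-1],[-0.25,-0.3,0,0,0,0,-1],[-0.25,-0.3,0,0,0,0,-1],[-0.25,-0.3,0,0,0,0,-1],[-0.25,-0.3,0,0,0,0,-1],[-0.25,-0.3,0,0,0,0,-1]]'
```

```text
time_s: 0.9
eef_pos: [0.3627, 0.392, 0.2391]
tcp_rot: [-180.0, -0.0, 176.1]
ft_force: [1.6, 0.5, 0.5]
finger_gap: -0.0001
finger_force: 0.0
time_s: 1.7
eef_pos: [0.5461, 0.139, 0.2391]
tcp_rot: [-180.0, -0.0, 176.1]
ft_force: [1.2, 0.5, -0.1]
finger_gap: -0.0002
finger_force: 0.0
```

```bash
python3 -m inch '[[0,-0.2,0,0,0,0,-1],[0,-0.15,0,0,0,0,-1],[0,0,0,0,0,0,-1],[0,0,0,0,0,0,-1]]'
```

```text
time_s: 2.1
eef_pos: [0.5427, 0.1059, 0.2393]
tcp_rot: [180.0, -0.0, 176.1]
ft_force: [0.2, -0.1, 0.5]
finger_gap: -0.0001
finger_force: 0.0
```

```bash
python3 -m inch '[[-0.24,-0.15,0,0,0,0,-1],[-0.24,-0.15,0,0,0,0,-1],[0,0,0.25,0,0,0,-1],[0,0,0.25,0,0,0,-1],[0,0,0.25,0,0,0,-1],[0,0,0.25,0,0,0,-1],[0,0,0,0,0,0,-1]]'
python3 - <<'E'
from station import get_image
import cv2,pickle
for n in("scene","top"):
    d=get_image(n);pickle.dump(d,open(n+"1.pkl","wb"));i=d["color"]
    c=i[150:270,160:340] if n=="top" else i[145:265,230:410]
    cv2.imwrite(f"pics/{n}1.png",cv2.resize(c,(720,480),interpolation=cv2.INTER_CUBIC))
E
```

```text
time_s: 2.8
eef_pos: [0.587, 0.0735, 0.1366]
tcp_rot: [-180.0, -0.3, 176.2]
ft_force: [-0.0, 0.2, 0.3]
finger_gap: 0.0004
finger_force: 0.0
```

View pics/scene1.png

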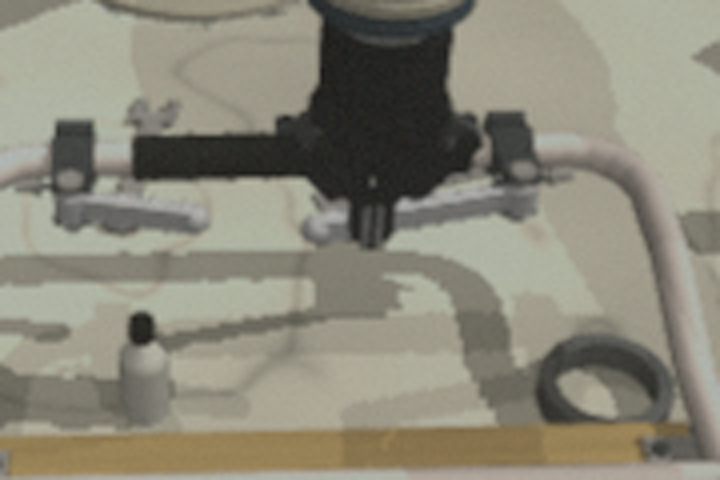

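View pics/top1.png

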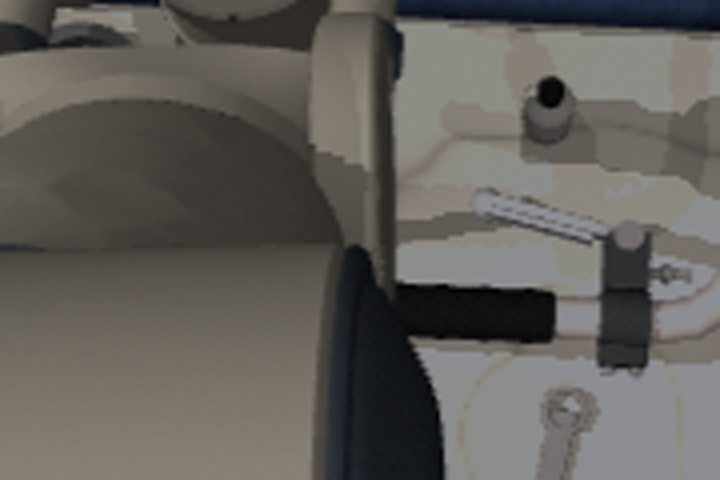

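In the scene view the closed fingers, at (371,225) in the crop, stand in front of the long lever between its ball and clamp, with both ends clear. In the top view the arm hides the long lever; the bottle and short lever haven't moved. Now I'll descend and approach.

```bash
python3 -m inch '[[0,0,0.25,0,0,0,-1],[0,0,0.22,0,0,0,-1],[0,0,0,0,0,0,-1],[0.12,0,0,0,0,0,-1],[0.1,0,0,0,0,0,-1],[0.08,0,0,0,0,0,-1],[0,0,0,0,0,0,-1]]'; python3 -m inch '[[0.04,0,0,0,0,0,-1],[0.03,0,0,0,0,0,-1],[0.03,0,0,0,0,0,-1],[0,0,0,0,0,0,-1]]'
```

```text
time_s: 3.6
eef_pos: [0.5583, 0.0746, 0.0933]
tcp_rot: [180.0, 0.0, 176.1]
ft_force: [-0.0, 0.2, 0.5]
finger_gap: 0.0001
finger_force: 0.0
time_s: 4.0
eef_pos: [0.5493, 0.075, 0.0925]
tcp_rot: [180.0, 0.0, 176.1]
ft_force: [3.6, -0.9, 1.8]
finger_gap: 0.0002
finger_force: 1.9
```

```bash
python3 -m inch '[[0.03,0,0,0,0,0,-1],[0.03,0,0,0,0,0,-1],[0.03,0,0,0,0,0,-1],[0.03,0,0,0,0,0,-1],[0.03,0,0,0,0,0,-1],[0,0,0,0,0,0,-1]]'; python3 -m inch '[[0.03,0,0,0,0,0,-1],[0.03,0,0,0,0,0,-1],[0.01,0,0,0,0,0,-1],[0,0,0,0,0,0,-1]]'
```

```text
time_s: 4.6
eef_pos: [0.5347, 0.0758, 0.0925]
tcp_rot: [-180.0, 0.1, 176.1]
ft_force: [6.9, -3.5, 0.3]
finger_gap: 0.0002
finger_force: 3.1
time_s: 5.0
eef_pos: [0.5282, 0.0762, 0.0925]
tcp_rot: [-180.0, 0.1, 176.1]
ft_force: [7.2, -5.2, 0.1]
finger_gap: 0.0005
finger_force: 3.7
```

```bash
for i in 1; do python3 -m inch '[[0.02,-0.01,0,0,0,0,-1],[0.02,-0.01,0,0,0,0,-1],[0,0,0,0,0,0,-1]]'; done; python3 -m inch '[[0.02,-0.005,0,0,0,0,-1],[0,0,0,0,0,0,-1]]'
```

```text
time_s: 5.3
eef_pos: [0.5242, 0.0751, 0.0926]
tcp_rot: [180.0, 0.1, 176.1]
ft_force: [8.4, 2.9, -0.3]
finger_gap: 0.0001
finger_force: 4.0
time_s: 5.5
eef_pos: [0.5224, 0.0749, 0.0926]
tcp_rot: [179.9, 0.2, 176.1]
ft_force: [8.2, 3.4, 0.4]
finger_gap: -0.0001
finger_force: 4.1
```

```bash
python3 -m inch '[[0.015,0,0,0,0,0,-1],[0,0,0,0,0,0,-1]]'
```

```text
time_s: 5.7
eef_pos: [0.5217, 0.0749, 0.0927]
tcp_rot: [179.9, 0.3, 176.1]
ft_force: [11.3, 5.4, -2.9]
finger_gap: 0.0001
finger_force: 5.8
```

```bash
python3 -m inch '[[0.01,0,0,0,0,0,-1],[0,0,0,0,0,0,-1]]'; python3 -m inch '[[0.005,0,0,0,0,0,-1],[0,0,0,0,0,0,-1]]'
```

```text
time_s: 5.9
eef_pos: [0.5216, 0.075, 0.0928]
tcp_rot: [179.9, 0.3, 176.1]
ft_force: [16.0, 1.9, -5.4]
finger_gap: -0.0
finger_force: 7.8
time_s: 6.1
eef_pos: [0.5215, 0.075, 0.0929]
tcp_rot: [179.9, 0.4, 176.1]
ft_force: [17.2, 2.8, -6.7]
finger_gap: -0.0004
finger_force: 8.8
```

The lever is firmly on its stop: about 17 N and no further movement. I'll hold for 1.4 s, then check by picture.

```bash
python3 -m inch '[[0,0,0,0,0,0,-1],[0,0,0,0,0,0,-1],[0,0,0,0,0,0,-1],[0,0,0,0,0,0,-1],[0,0,0,0,0,0,-1],[0,0,0,0,0,0,-1],[0,0,0,0,0,0,-1]]'; python3 -m inch '[[0,0,0,0,0,0,-1],[0,0,0,0,0,0,-1],[0,0,0,0,0,0,-1],[0,0,0,0,0,0,-1],[0,0,0,0,0,0,-1],[0,0,0,0,0,0,-1],[0,0,0,0,0,0,-1]]'
python3 - <<'E'
from station import get_image
import cv2
i=get_image("scene")["color"]
cv2.imwrite("pics/hold.png",cv2.resize(i[145:265,230:410],(720,480),interpolation=cv2.INTER_CUBIC))
E
```

```text
time_s: 6.8
eef_pos: [0.5215, 0.075, 0.0928]
tcp_rot: [179.9, 0.4, 176.1]
ft_force: [18.4, 2.4, -6.0]
finger_gap: 0.0004
finger_force: 8.8
time_s: 7.5
eef_pos: [0.5215, 0.075, 0.0929]
tcp_rot: [179.9, 0.4, 176.1]
ft_force: [18.3, 2.5, -5.9]
finger_gap: 0.0002
finger_force: 8.8
```

View pics/hold.png

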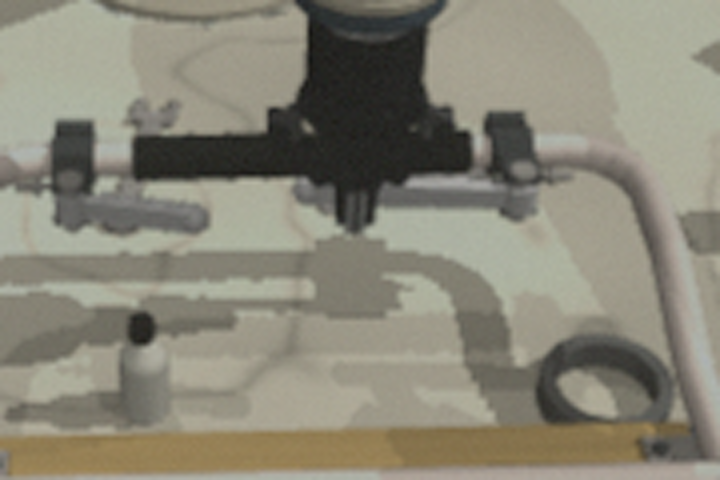

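The lever now lies nearly parallel to the bar and still clear of the grip, with its ball at (307,193) against (309,202) at rest. A quick check of the angle from the ball position:

Run:
```python
from h import *
s=load("scene0");p=plane(s,(359.75,187.5),.1199)
f=lambda u:plane(s,u,.0986)-p
a,b=f((309,202.3)),f((307,193));print(a,b,np.arctan2(a[0],-a[1])-np.arctan2(b[0],-b[1]))
```

```text
[ 0.02598741 -0.14153804 -0.0213    ] [-0.01315381 -0.14238506 -0.0213    ] 0.27370519860096776
```

The angle comes out at about 0.27 rad, so the lever is at its stop. Now I'll ease it out slowly.

```bash
python3 -m inch '[[-0.02,0,0,0,0,0,-1],[-0.03,0,0,0,0,0,-1],[-0.03,0,0,0,0,0,-1],[-0.03,0,0,0,0,0,-1],[-0.03,0,0,0,0,0,-1],[-0.03,0,0,0,0,0,-1],[-0.03,0,0,0,0,0,-1],[-0.03,0,0,0,0,0,-1]]'; python3 -m inch '[[-0.03,0,0,0,0,0,-1],[-0.03,0,0,0,0,0,-1],[-0.03,0,0,0,0,0,-1],[-0.02,0,0,0,0,0,-1],[-0.02,0,0,0,0,0,-1],[-0.02,0,0,0,0,0,-1],[-0.02,0,0,0,0,0,-1],[0,0,0,0,0,0,-1]]'
```

```text
time_s: 8.35
eef_pos: [0.5416, 0.0735, 0.0923]
tcp_rot: [180.0, 0.1, 176.1]
ft_force: [4.6, 3.3, -1.0]
finger_gap: -0.0002
finger_force: 2.3
time_s: 9.15
eef_pos: [0.5576, 0.0718, 0.0921]
tcp_rot: [-180.0, -0.0, 176.1]
ft_force: [1.5, -0.1, -0.9]
finger_gap: 0.0003
finger_force: 0.0
```

Contact is gone. I'll back off to x≈0.59, lift straight up to 0.25 and move left out of the way.

```bash
python3 -m inch '[[-0.15,0,0,0,0,0,-1],[-0.15,0,0,0,0,0,-1],[0,0,0,0,0,0,-1],[0,0,-0.3,0,0,0,-1],[0,0,-0.3,0,0,0,-1],[0,0,-0.3,0,0,0,-1],[0,0,-0.3,0,0,0,-1],[0,0,-0.3,0,0,0,-1]]'; python3 -m inch '[[0.3,0.3,0,0,0,0,-1],[0.3,0.3,0,0,0,0,-1],[0.25,0.35,0,0,0,0,-1],[0.2,0.35,0,0,0,0,-1],[0.2,0.35,0,0,0,0,-1],[0.2,0.35,0,0,0,0,-1],[0.2,0.35,0,0,0,0,-1],[0.2,0.35,0,0,0,0,-1]]';python3 -m inch '[[0.1,0.4,0,0,0,0,-1],[0.1,0.4,0,0,0,0,-1],[0.1,0.4,0,0,0,0,-1],[0.1,0.4,0,0,0,0,-1],[0,0.2,0,0,0,0,-1],[0,0,0,0,0,0,-1],[0,0,0,0,0,0,-1]]'
python3 - <<'E'
from station import get_image,monitor
import cv2,numpy as np
for n in("scene","top"):
    i=get_image(n)["color"];j=cv2.imread(f"pics/{n}0.png")
    print(n,[(r,cv2.absdiff(i,j)[s].mean().round(1)) for r,s in (("levers",np.s_[160:240,160:340] if n=="top" else np.s_[165:265,230:410]),)])
    if n=="top":cv2.imwrite("pics/end.png",i)
E
```

```text
time_s: 9.95
eef_pos: [0.5865, 0.0699, 0.2432]
tcp_rot: [-180.0, -0.1, 176.1]
ft_force: [0.6, -0.2, -0.1]
finger_gap: -0.0003
finger_force: 0.0
time_s: 10.75
eef_pos: [0.4196, 0.3526, 0.242]
tcp_rot: [-180.0, -0.0, 176.1]
ft_force: [0.9, 0.5, 0.5]
finger_gap: -0.0003
finger_force: 0.0
time_s: 11.45
eef_pos: [0.3931, 0.5334, 0.2417]
tcp_rot: [-179.9, -0.0, 176.1]
ft_force: [-0.2, -0.8, -0.1]
finger_gap: -0.0
finger_force: 0.0
scene [('levers', np.float64(6.8))]
top [('levers', np.float64(1.2))]
```

View pics/end.png

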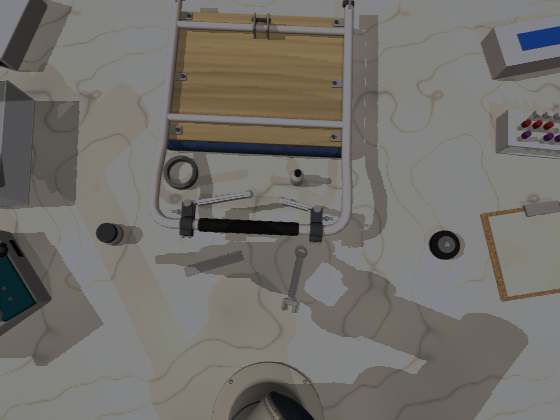

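The end picture matches the start: the long lever's ball is at (250,194) again, and the short lever and all the loose things are in place, with only shadows changed.

```bash
python3 -c "
from station import order
print(order.hand_in())"
```

```text
the job is handed in; nothing more can be done
None
```

I pressed the long lever onto its stop (about 0.27 rad, still visibly clear of the grip), held it there for over 1.4 s at about 18 N, eased it back out to rest, moved the arm clear and handed the job in; the short lever and loose things look unmoved in the final picture.

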